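Charge the bench tumbler with burnishing balls from a drop cup

ROBOT

A 6-joint arm with a two-finger parallel gripper is mounted at the origin on the work surface. World frame = base frame: x ahead of the robot, y to its left, z up, the work surface at z = 0. Lengths are in m, angles in degrees, forces in N, time in s.
With the tool pointing down it reaches from about 0.375 to 0.9 m from the base axis. Payload 3.1 kg.
Tool frame: the origin (TCP) lies at the very end of the fingers, on their centre line; the grasp point (between the pads) lies 19 mm behind it (bot.hold_point_z is the z of the grasp point in the tool frame, in m); z points along the fingers, y is the line along which they close (so a half turn about z gives the same grasp; the last joint's range is limited). The gripper opens to 87 mm and grips with 3 to 60 N. Pads are 19 mm wide; open, the fingers measure 117 mm over their backs; the gripper's body (75 mm by 190 mm) begins 51 mm behind the grasp point.
Start: joints at [60.877, 30.224, 82.088, -0, 67.689, -10.227], TCP at [0.202, 0.591, 0.223] pointing down, gripper open.
Joint ranges: [-176.69, 176.69], [-43.24, 126.21], [12.49, 139.97], [-82, 262], [0, 151.66], [-163.58, 163.58]. Speed limits (degrees/s): [159.86, 159.86, 180, 180, 180, 180].

INTERFACE

Orientations are given as a 3x3 rotation matrix whose columns are the frame's x, y, z axes.
In Python, from rig import bot, capture, camera_model gives the robot as it stands.
- The arm moves only by the tool apply_moves, never from a script. Its argument "plan" is text: rows parted by semicolons, each of 6 numbers parted by spaces: the shift along the tool's x, y, z in units of 0.05 m (1.0 is 0.05 m), then the turn, a rotation vector about the tool's x, y, z in units of 360 degrees (1.0 is 360 degrees). In form: dx dy dz ax ay az; .... A call has 1 to 10 rows; each row shifts and turns the commanded pose from where the row before left it, along the tool's axes as they then stand; what a row does not reach is not made up. A row lasts 1/12 s, in which the tool goes at most 41.7 mm and 7.16 degrees, less where a joint would pass 70% of its speed; a pose out of reach is approached as far as the arm can. A call with a number of a shift or a turn outside -1 to 1 is refused whole. A call with a gripper value outside its range is refused whole. "gripper" is the gripper command: -1 is shut, 1 is fully open, values between are in proportion, set as the call begins (left out, the last holds). The fingers move at their own pace and stop on an object; the grip force is fixed at half the most. Time passes only in rows, so rows that do not move let the fingers close. It gives the time, the measured TCP pose, the force, the opening and the grip force at its end, in the units of the state.
- bot.read_state(): the state, without advancing time (a new reading comes with each control period).
- capture(name): name is "scene" or "top"; returns the picture (400x640x3 uint8, red, green, blue); there is no depth.
- camera_model(name): a dict with "vertical_fov" (degrees; the focal length in pixels is half the picture's height over the tangent of half this angle, whatever the lens; pixels are square), "cx", "cy" (the principal point, pixels), "position" and "rotation" of the camera in the world. Camera axes: x right, y down, z forward; pixel columns grow to the right and rows downward; lengths in m; the calibration is good to about 2 mm. A picture is of the moment at which its call begins. camera_model takes no time and is no camera call.
- bot.hand_in(): hands the job in; it is judged then, once.
The state is a dict: "time_s": time; "joint_positions": joint angles; "qvel": joint speeds; "tau": joint torques, N m; "position": TCP position; "tcp_rot": TCP orientation; "force": force on the tool from outside, world axes, zero at the start; "moment": the same for the moment, N m; "opening": opening from 0.0 (shut) to 1.0 (fully open); "grasp_force": force on a finger pad.
Only numpy, scipy, OpenCV 4.12 (cv2) and the standard library are available. Lean on these libraries where they do the work, as an engineer would, in place of code of your own. Each camera call takes 0.05 s, during which the arm holds its last target. There are 200 camera calls.

TASK

Charge the tumbler with burnishing balls: slide its cover fully open, take the loaded drop cup from its tray and, holding it upright just above the open bowl, push its release tab against the striker post on the bowl's rim so that the bottom swings open and all three balls drop into the bowl. Stand the cup upright back in its tray, then slide the tumbler's cover fully shut. Never tip the cup over, and leave the other things on the bench where they are.

Things in the scene. Friction and masses are not known exactly. Their poses are not given: they have to be found in the camera images.
- mouth (a point): Centre of the tumbler's mouth, level with the rim, 90 mm above the table. The tumbler is a fixed grey machine: a square bowl, 105 x 105 mm inside with 8 mm walls, inner floor 70 mm below the rim; a motor block as high as the rim joins it on the +y side, so that the whole is 121 mm (x) by 256 mm (y, from -60 to +196 mm). Axes are the tumbler's: x towards the striker post, y towards the motor block, z up.
- striker_face (a point): Point on the face of the striker post, a flat upright steel plate fixed on the bowl's +x rim, 6 mm thick, 36 mm wide (y), rising 85 mm above the rim. Its face looks along the tumbler's -x, over the bowl; the point is on that face, centred in width, 60 mm above the rim and 57 mm in x from the mouth's centre. Press the cup's tab here: the cup's underside is then 20 mm above the rim. Axes as the tumbler's.
- cover (a joint): Slide of the tumbler's cover, m: 0 shut over the bowl, 0.115 fully open (over the motor block); it moves along the tumbler's +y, stays where it is left, friction about 2 N. It may start up to 15 mm open. The cover is a steel sheet 108 x 112 mm lying on the rim, its top 7 mm above the rim; it passes beside the post.
- cover_grip (a point): Grasp point on the cover's upright black bar grip: 40 mm long in x, 14 mm thick in y (pinch it across y, from above), rising from 7 mm to 41 mm above the rim; the point is 11 mm under the bar's top, 23 mm above the cover sheet, and 22 mm towards -x from the cover's centre. It moves with the cover. Axes as the tumbler's.
- cup_center (a point): Centre, half-way up, of the loose drop cup: an upright square aluminium tube 46 x 46 mm outside, 80 mm high, 3 mm walls, open top, about 0.3 kg with its three steel balls. Its underside is 40 mm below this point. A hinged steel bottom closes it. Axes: z up, x towards the release tab (on the +x face); grip the plain faces across y, best 10 mm above the centre. It stands in the tray at the start.
- release_tab (a joint): Travel of the cup's release tab, m: 0 out (bottom shut), 0.015 fully pressed towards the cup. The tab needs about 4 N to start and 8 N (and up to 2 N more for the balls) at the end, and springs out again. The bottom is linked to it, hinged along the cup's +x wall, and swings down 0.08 rad for each mm, 1.2 rad at full travel; the balls then roll out at the -x side. The open bottom hangs up to 30 mm below the cup's underside.
- tab_face (a point): Centre of the tab's outer face, a 20 x 20 mm steel pad on a rod, facing the cup's +x; when out it is 48 mm from the cup's axis, at the height of the cup's centre; fully pressed 33 mm. Axes as the cup's.
- tray_in (a point): Centre of the inner floor of the cup's tray: a fixed shallow dark steel tray, 140 x 140 mm outside, 14 mm high, 4 mm walls. Axes: z up, x and y along its sides.
- ball1_center (a point): Centre of a steel ball, 18 mm diameter, 24 g, loose in the cup.
- ball2_center (a point): Centre of a second such ball.
- ball3_center (a point): Centre of a third such ball.
- carton: Bystander: cardboard carton 45 x 80 x 40 mm; origin at the centre of its underside.
- oil_bottle: Bystander: grey bottle, 56 mm diameter, 150 mm high; origin at the centre of its underside.
- spanner: Bystander: steel spanner lying flat, about 180 mm long; origin near its middle, on the table.
Mind the look-alikes: they are no part of the job. Leave any brown or green look-alike of the part that bears cup_center alone. Several things look just like the part that bears tray_in: the one meant starts nearest to the robot's base.

How it is judged (in metres and radians):
On the way, in this order (a step that is already met when the one before it is completed fails the run):
1. the cover is slid fully open (100 mm or more) (value of joint cover above 0.1 m), for 0.2 s.
2. the cup is lifted out of its tray, its bottom still shut (z of cup_center in the frame of tray_in above 0.08 m and value of joint release_tab below 0.004 m), for 0.1 s.
3. the release tab is pressed (8 mm or more) while the cup is upright over the open bowl, its underside less than 55 mm above the rim (x of cup_center in the frame of mouth between -0.05 and 0.05 m and y of cup_center in the frame of mouth between -0.05 and 0.05 m and z of cup_center in the frame of mouth below 0.095 m and angle between cup_center's own z axis and vertical below 0.3 rad and value of joint release_tab above 0.008 m and value of joint cover above 0.09 m), for 0.05 s.
4. the balls are in the bowl and the cup stands upright in its tray again (x of ball1_center in the frame of mouth between -0.055 and 0.055 m and y of ball1_center in the frame of mouth between -0.055 and 0.055 m and z of ball1_center in the frame of mouth between -0.09 and -0.02 m and x of ball2_center in the frame of mouth between -0.055 and 0.055 m and y of ball2_center in the frame of mouth between -0.055 and 0.055 m and z of ball2_center in the frame of mouth between -0.09 and -0.02 m and x of ball3_center in the frame of mouth between -0.055 and 0.055 m and y of ball3_center in the frame of mouth between -0.055 and 0.055 m and z of ball3_center in the frame of mouth between -0.09 and -0.02 m and x of cup_center in the frame of tray_in between -0.055 and 0.055 m and y of cup_center in the frame of tray_in between -0.055 and 0.055 m and angle between cup_center's own z axis and vertical below 0.1 rad and z of cup_center in the frame of tray_in below 0.048 m), for 0.2 s.
At the end, for the whole second after the job is handed in: All three balls lie in the tumbler's bowl below the rim, the cover is shut to within 6 mm, and the drop cup stands upright (within 0.1 rad) on the tray's floor, its axis within 55 mm of the tray's centre along each side, its tab out (under 3 mm) (all of step 4 and value of joint cover below 0.006 m and value of joint release_tab below 0.003 m); the robot touches nothing.
It fails at once if the cup is tipped over (more than 0.6 rad) (angle between cup_center's own z axis and vertical above 0.6 rad).
It fails at once if the carton is moved more than 30 mm (distance of carton from where it was at the start of the episode above 0.03 m).
It fails at once if the oil bottle is moved more than 30 mm (distance of oil_bottle from where it was at the start of the episode above 0.03 m).
It fails at once if the spanner is moved more than 30 mm (distance of spanner from where it was at the start of the episode above 0.03 m).
It also fails if it takes over 70 s, if anything falls off the work surface, if the arm or the gripper's body presses on something with over 40 N, if the wrist force passes 120 N, or if a joint passes its speed limit or range.

## Working session

There is one attempt and no reset: what is moved stays moved. The work goes in short steps, Python scripts to look and compute and a tool call to move; the robot and the scene stay as the last step left them, time stands still between calls to the robot, and variables do not carry over. Pictures are saved under pics/ and viewed, at most 10 in all, crops included, and the job is handed in when it is done.

Besides the shell and the picture viewer there is one more tool, called after "Emit:" in YAML: its name, and indented under it one key for each argument. apply_moves: Moves the arm, as the interface text tells. Its arguments: {"type":"object","properties":{"plan":{"type":"string"},"gripper":{"type":"number"}},"required":["plan"]}

```bash
mkdir -p pics; python3 - <<'E'
from rig import bot,capture,camera_model
import cv2
for n in("scene","top"):
    cv2.imwrite(f"pics/{n}0.png",capture(n)[:,:,::-1]); print(n,camera_model(n))
s=bot.read_state();print(s['time_s'],s['position'],s['tcp_rot'])
E
```

```text
scene {'vertical_fov': 51.71059293860476, 'cx': 313.53764626027055, 'cy': 200.12351408855997, 'position': array([ 1.38171415, -0.48986413,  1.13269666]), 'rotation': array([[ 0.50300153,  0.63712009, -0.58400981],
       [ 0.8642197 , -0.36242741,  0.34895656],
       [ 0.01066608, -0.68023847, -0.73291327]])}
top {'vertical_fov': 44.39217734094195, 'cx': 316.0529720423151, 'cy': 198.7337881123146, 'position': array([0.27483426, 0.00934023, 1.46407307]), 'rotation': array([[ 0.00337588, -0.9770932 ,  0.21278506],
       [-0.99999138, -0.00381258, -0.00164198],
       [ 0.00241563, -0.21277768, -0.97709765]])}
0.1 [0.20207862 0.59075354 0.22168779] [[-9.46097656e-01  3.23880208e-01 -9.14788928e-04]
 [ 3.23881327e-01  9.46096294e-01 -1.63978276e-03]
 [ 3.34385233e-04 -1.84767768e-03 -9.99998237e-01]]
```

View pics/scene0.png

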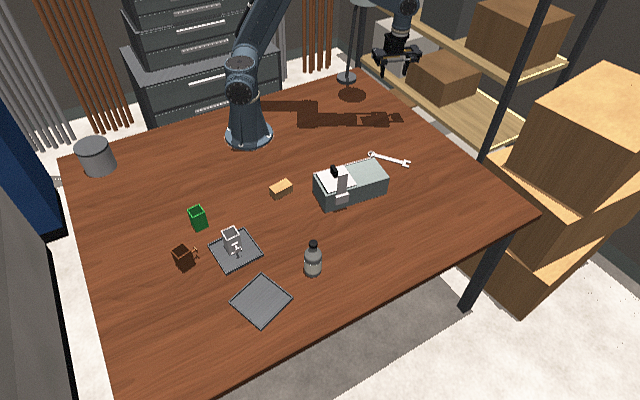

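View pics/top0.png

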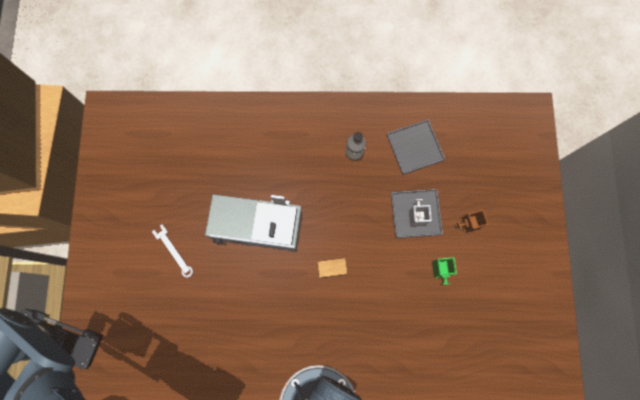

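The scene view shows the silver cup in a tray at (235,245), with a brown look-alike at (183,257), a green one at (197,217) and an empty tray at (261,300). In the top view the tray candidates are (417,213) and (415,147). The first is nearer the base (about (316,400)) and holds the silver cup at (422,211), so it is the one meant. I'll confirm it in an enlarged crop.

```bash
cat > h.py <<'E'
import numpy as np,cv2
from rig import bot,capture,camera_model
def ray(n,u,v):
    m=camera_model(n);f=200/np.tan(np.radians(m['vertical_fov']/2))
    d=m['rotation']@np.array([(u-m['cx'])/f,(v-m['cy'])/f,1]);return m['position'],d
def onz(n,u,v,z):
    p,d=ray(n,u,v);return p+d*(z-p[2])/d[2]
def proj(n,P):
    m=camera_model(n);f=200/np.tan(np.radians(m['vertical_fov']/2))
    q=m['rotation'].T@(np.asarray(P)-m['position']);return q[:2]/q[2]*f+[m['cx'],m['cy']]
E
python3 - <<'E'
import cv2,numpy as np
t=cv2.imread('pics/top0.png');s=cv2.imread('pics/scene0.png')
r=lambda i,x,y,w,h,k:cv2.resize(i[y:y+h,x:x+w],None,fx=k,fy=k,interpolation=cv2.INTER_CUBIC)
a=np.hstack([r(t,200,180,110,80,3.6)[:, :396],r(t,385,180,110,80,3.6)])
b=np.hstack([r(s,305,145,99,72,4),r(s,200,215,99,72,4)])
print(a.shape,b.shape)
b=b[:,:a.shape[1]]; a=a[:,:b.shape[1]]
cv2.imwrite('pics/c0.png',np.vstack([a,b]))
E
```

```text
(288, 792, 3) (288, 792, 3)
```

View pics/c0.png

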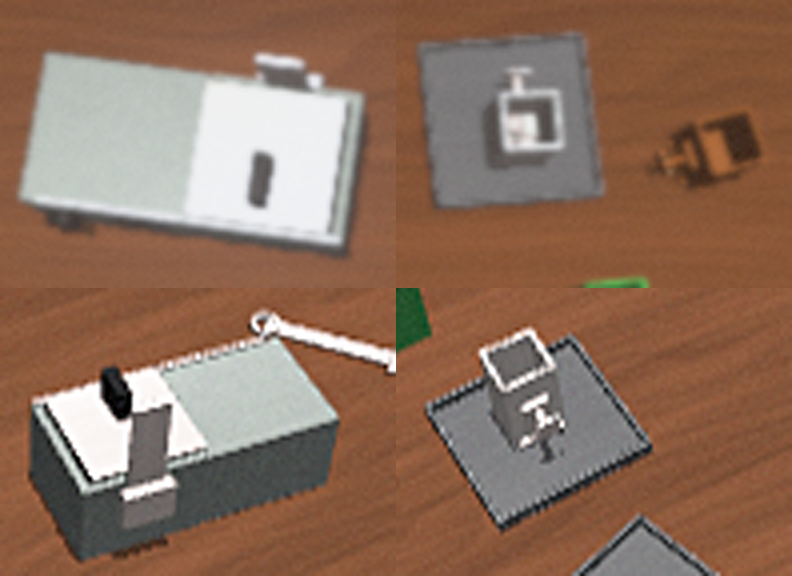

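The crop confirms it: silver cup, tab towards world +x, standing in the near tray. The tumbler's post is on the world +x side and its black grip is at top-view pixel (272,230).

```bash
python3 - <<'E'
from h import *
np.set_printoptions(precision=4,suppress=True)
T=lambda x,y:(x/3.6+200,y/3.6+180)
U=lambda x,y:((x-396)/3.6+385,y/3.6+180)
S=lambda x,y:(x/4+305,(y-288)/4+145)
V=lambda x,y:((x-396)/4+200,(y-288)/4+215)
def quad(n,name,pts,z):
    P=np.array([onz(n,*p,z) for p in pts]);c=P.mean(0)
    e=[P[(i+1)%4]-P[i] for i in range(4)]
    print(name,n,'c',c,'len',[round(np.linalg.norm(x[:2]),4) for x in e],'ang',[round(np.degrees(np.arctan2(x[1],x[0])),1) for x in e])
quad('top','tumbler',[T(345,250),T(365,93),T(45,52),T(20,198)],.09)
quad('scene','tumbler',[S(33,403),S(80,490),S(340,420),S(277,338)],.09)
quad('top','cup',[U(500,90),U(563,90),U(566,150),U(502,152)],.084)
quad('scene','cup',[V(481,350),V(533,331),V(554,368),V(499,391)],.084)
quad('top','tray',[U(418,45),U(583,35),U(604,190),U(436,208)],.014)
quad('scene','tray',[V(427,408),V(570,337),V(652,448),V(503,528)],.014)
# masks
t=capture('top');h=cv2.cvtColor(t,cv2.COLOR_RGB2HSV)
def rect(n,m,z,name):
    c=max(cv2.findContours(m.astype(np.uint8),0,1)[0],key=cv2.contourArea)
    quad(n,name,cv2.boxPoints(cv2.minAreaRect(c)),z)
roi=np.zeros(t.shape[:2],bool);roi[180:245,385:450]=1
rect('top',(h[...,1]<70)&roi,.014,'trayM')
roi[:]=0;roi[180:260,200:310]=1
rect('top',(t.max(2)<90)&(h[...,1]<90)&roi&(np.indices(roi.shape)[0]<242)&(np.indices(roi.shape)[0]>215),.131,'grip')
roi[200:260]=1
rect('top',(h[...,1]<60)&(t.min(2)>90)&roi,.09,'tumM')
print('grip manual top',onz('top',*T(262,180),.131),'scene',onz('scene',*S(113,376),.131))
print('tab',onz('top',*U(517,72),.054),'post top',onz('top',*T(268,60),.175),onz('scene',*S(153,407),.175))
for n,p in(('carton',(332,268)),('bottle',(356,150))):print(n,onz('top',*p,0.02))
E
```

```text
tumbler top c [0.5088 0.1838 0.09  ] len [np.float64(0.1257), np.float64(0.2577), np.float64(0.1182), np.float64(0.2583)] ang [np.float64(-6.6), np.float64(82.8), np.float64(173.2), np.float64(-98.9)]
tumbler scene c [0.5138 0.187  0.09  ] len [np.float64(0.1169), np.float64(0.2547), np.float64(0.1211), np.float64(0.2508)] ang [np.float64(-9.7), np.float64(80.5), np.float64(172.2), np.float64(-98.5)]
cup top c [ 0.5335 -0.2994  0.084 ] len [np.float64(0.0503), np.float64(0.0485), np.float64(0.0509), np.float64(0.0502)] ang [np.float64(-89.8), np.float64(-179.9), np.float64(92.0), np.float64(-0.4)]
cup scene c [ 0.538  -0.2963  0.084 ] len [np.float64(0.0442), np.float64(0.0439), np.float64(0.0469), np.float64(0.0461)] ang [np.float64(86.9), np.float64(-0.4), np.float64(-90.3), np.float64(176.2)]
tray top c [ 0.5479 -0.2963  0.014 ] len [np.float64(0.14), np.float64(0.1324), np.float64(0.1407), np.float64(0.1387)] ang [np.float64(-86.2), np.float64(-175.3), np.float64(96.3), np.float64(4.5)]
tray scene c [ 0.5574 -0.2955  0.014 ] len [np.float64(0.135), np.float64(0.1418), np.float64(
[... 224 characters left out ...]
1427)] ang [np.float64(-84.2), np.float64(-177.5), np.float64(95.7), np.float64(3.7)]
grip top c [0.4501 0.2692 0.131 ] len [np.float64(0.0383), np.float64(0.0082), np.float64(0.0382), np.float64(0.0082)] ang [np.float64(-89.8), np.float64(-177.6), np.float64(90.2), np.float64(2.8)]
tumM top c [0.5197 0.1855 0.09  ] len [np.float64(0.1486), np.float64(0.2651), np.float64(0.1477), np.float64(0.2592)] ang [np.float64(-4.8), np.float64(-97.7), np.float64(172.9), np.float64(82.4)]
grip manual top [0.4769 0.1256 0.131 ] scene [0.4786 0.1298 0.131 ]
tab [ 0.5793 -0.295   0.054 ] post top [0.5608 0.1193 0.175 ] [0.5674 0.1115 0.175 ]
carton [ 0.3821 -0.0404  0.02  ]
bottle [ 0.7435 -0.1157  0.02  ]
```

```bash
cat >> h.py <<'E'
def go(x,y,z,a):
    """needed turn about tool z (in turns), then shift in tool units; a = world angle (deg) of the tool's y axis"""
    s=bot.read_state();R=np.array(s['tcp_rot']);p=np.array(s['position'])
    c=np.degrees(np.arctan2(R[1,1],R[0,1])); t=np.radians(a)
    Y=np.array([np.cos(t),np.sin(t),0]);Z=np.array([0,0,-1.]);X=np.cross(Y,Z);d=np.array([x,y,z])-p
    print('t',s['time_s'],'turn z',round(-(a-c)/360,4),'shift',np.round([d@X/.05,d@Y/.05,d@Z/.05],3),'tilt',np.round(R[:,2],4),'f',np.round(s['force'],1),'open',s['opening'])
E
python3 -c "
from h import *
go(.478,.128,.20,82)"
```

```text
t 0.15 turn z -0.0303 shift [-6.753 -8.399  0.435] tilt [-8.0e-04 -1.5e-03 -1.0e+00] f [-0.1 -0.5 -0.6] open 0.9998913148017378
```

Emit:
apply_moves:
  plan: "0 0 0 0 0 -0.015; 0 0 0 0 0 -0.015; -0.2 -0.3 0 0 0 0; -0.45 -0.55 0 0 0 0; -0.45 -0.55 0 0 0 0; -0.45 -0.55 0 0 0 0; -0.45 -0.55 0 0 0 0; -0.45 -0.55 0 0 0 0; -0.45 -0.55 0 0 0 0; -0.45 -0.55 0 0 0 0"
  gripper: 1

```text
time_s: 0.98
position: [0.3394, 0.3607, 0.2224]
tcp_rot: [[-0.99, 0.14, -0.0], [0.14, 0.99, -0.0], [0.0, -0.0, -1.0]]
force: [0.8, 0.5, 0.4]
opening: 0.998
grasp_force: 0.0
```

Emit:
apply_moves:
  plan: "-0.45 -0.55 0 0 0 0; -0.45 -0.55 0 0 0 0; -0.45 -0.55 0 0 0 0; -0.45 -0.55 0 0 0 0; -0.45 -0.55 0 0 0 0; -0.45 -0.55 0 0 0 0; -0.4 -0.5 0 0 0 0; -0.2 -0.45 0 0 0 0; 0 0 0 0 0 0; 0 0 0 0 0 0"

```text
time_s: 1.82
position: [0.4726, 0.1276, 0.2223]
tcp_rot: [[-0.99, 0.144, -0.001], [0.144, 0.99, 0.0], [0.001, 0.0, -1.0]]
force: [-0.6, -0.3, -0.8]
opening: 1.001
grasp_force: 0.0
```

```bash
python3 -c "
from h import *
go(.478,.128,.108,82)
t=capture('top');s=capture('scene')
r=lambda i,x,y,w,h,k:cv2.resize(i[y:y+h,x:x+w],None,fx=k,fy=k,interpolation=cv2.INTER_CUBIC)
cv2.imwrite('pics/c1.png',np.vstack([r(t,190,170,130,90,4),r(s,300,120,130,90,4)])[:600,:,::-1][:, :])
"
```

```text
t 1.8167 turn z -0.0008 shift [-0.106  0.023  2.286] tilt [-7.e-04  3.e-04 -1.e+00] f [-0.6 -0.3 -0.8] open 1.0011553387516439
```

Emit:
apply_moves:
  plan: "-0.1 0 0.3 0 0 0; 0 0 0.4 0 0 0; 0 0 0.4 0 0 0; 0 0 0.4 0 0 0; 0 0 0.3 0 0 0; 0 0 0.2 0 0 0; 0 0 0.15 0 0 0; 0 0 0.1 0 0 0; 0 0 0 0 0 0; 0 0 0 0 0 0"

```text
time_s: 2.75
position: [0.4773, 0.1285, 0.1102]
tcp_rot: [[-0.99, 0.14, 0.0], [0.14, 0.99, 0.0], [-0.0, 0.0, -1.0]]
force: [-0.1, 0.0, -0.0]
opening: 1.003
grasp_force: 0.0
```

Emit:
apply_moves:
  plan: "0 0 0 0 0 0; 0 0 0 0 0 0; 0 0 0 0 0 0; 0 0 0 0 0 0; 0 0 0 0 0 0; 0 0 0 0 0 0; 0 0 0 0 0 0; 0 0 0 0 0 0"
  gripper: -1

```text
time_s: 3.42
position: [0.4774, 0.1279, 0.1101]
tcp_rot: [[-0.99, 0.141, 0.0], [0.141, 0.99, 0.0], [-0.0, 0.0, -1.0]]
force: [-0.6, -0.8, -0.1]
opening: 0.479
grasp_force: 0.0
```

Emit:
apply_moves:
  plan: "0 0 0 0 0 0; 0 0 0 0 0 0; 0 0 0 0 0 0; 0 0 0 0 0 0; 0 0 0 0 0 0; 0 0 0 0 0 0; 0 0 0 0 0 0; 0 0 0 0 0 0"

```text
time_s: 4.08
position: [0.4774, 0.1281, 0.11]
tcp_rot: [[-0.99, 0.141, 0.0], [0.141, 0.99, 0.0], [-0.0, 0.0, -1.0]]
force: [-0.8, 0.8, -0.5]
opening: 0.157
grasp_force: 30.0
```

Emit:
apply_moves:
  plan: "0 0.1 0 0 0 0; 0 0.25 0 0 0 0; 0 0.3 0 0 0 0; 0 0.3 0 0 0 0; 0 0.3 0 0 0 0; 0 0.3 0 0 0 0; 0 0.3 0 0 0 0; 0 0.2 0 0 0 0; 0 0.05 0 0 0 0; 0 0 0 0 0 0"

```text
time_s: 4.92
position: [0.4915, 0.2328, 0.11]
tcp_rot: [[-0.99, 0.14, -0.001], [0.14, 0.99, 0.001], [0.001, 0.0, -1.0]]
force: [-2.2, 1.9, 2.6]
opening: 0.157
grasp_force: 30.0
```

Emit:
apply_moves:
  plan: "0 0.04 0 0 0 0; 0 0.04 0 0 0 0; 0 0.04 0 0 0 0; 0 0 0 0 0 0; 0 0 0 0 0 0"

```text
time_s: 5.33
position: [0.4921, 0.2376, 0.11]
tcp_rot: [[-0.99, 0.141, -0.002], [0.141, 0.99, -0.0], [0.002, -0.001, -1.0]]
force: [-4.4, -0.6, 4.6]
opening: 0.158
grasp_force: 30.0
```

Emit:
apply_moves:
  plan: "0 0.04 0 0 0 0; 0 0.04 0 0 0 0; 0 0.04 0 0 0 0; 0 0 0 0 0 0; 0 0 0 0 0 0"

```text
time_s: 5.75
position: [0.4921, 0.238, 0.1099]
tcp_rot: [[-0.99, 0.138, -0.005], [0.138, 0.99, -0.01], [0.004, -0.011, -1.0]]
force: [-3.7, -19.5, 8.5]
opening: 0.156
grasp_force: 30.0
```

Emit:
apply_moves:
  plan: "0 -0.07 0 0 0 0; 0 -0.05 0 0 0 0; 0 0 0 0 0 0; 0 0 0 0 0 0"

```text
time_s: 6.08
position: [0.4921, 0.2374, 0.11]
tcp_rot: [[-0.99, 0.141, -0.002], [0.141, 0.99, -0.001], [0.002, -0.001, -1.0]]
force: [-5.4, -0.6, 5.5]
opening: 0.156
grasp_force: 30.0
```

Emit:
apply_moves:
  plan: "0 0 0 0 0 0; 0 0 0 0 0 0; 0 0 0 0 0 0; 0 0 0 0 0 0; 0 0 -0.1 0 0 0; 0 0 -0.3 0 0 0; 0 0 -0.5 0 0 0; 0 0 -0.5 0 0 0; 0 0 -0.5 0 0 0; 0 0 -0.4 0 0 0"
  gripper: 1

```text
time_s: 6.92
position: [0.4938, 0.2381, 0.2273]
tcp_rot: [[-0.99, 0.141, 0.003], [0.141, 0.99, 0.001], [-0.003, 0.001, -1.0]]
force: [0.7, -0.3, 0.0]
opening: 0.83
grasp_force: 0.0
```

```bash
python3 -c "
from h import *
go(.536,-.298,.22,90)"
```

```text
t 6.9167 turn z -0.0225 shift [ -0.844 -10.722   0.147] tilt [ 2.8e-03  7.0e-04 -1.0e+00] f [ 0.7 -0.3  0. ] open 0.8298574403187404
```

Emit:
apply_moves:
  plan: "0 0 0 0 0 -0.01; 0 -0.2 0 0 0 -0.01; 0 -0.5 0 0 0 0; 0 -0.65 0 0 0 0; -0.1 -0.65 0 0 0 0; -0.1 -0.65 0 0 0 0; -0.1 -0.65 0 0 0 0; -0.1 -0.65 0 0 0 0; -0.1 -0.65 0 0 0 0; -0.1 -0.65 0 0 0 0"

```text
time_s: 7.75
position: [0.5186, -0.0267, 0.2256]
tcp_rot: [[-1.0, 0.016, 0.001], [0.016, 1.0, -0.0], [-0.001, -0.0, -1.0]]
force: [0.2, -0.2, 0.0]
opening: 1.001
grasp_force: 0.0
```

Emit:
apply_moves:
  plan: "-0.1 -0.65 0 0 0 0; -0.1 -0.65 0 0 0 0; 0 -0.65 0 0 0 0; 0 -0.65 0 0 0 0; 0 -0.65 0 0 0 0; 0 -0.65 0 0 0 0; 0 -0.65 0 0 0 0; 0 -0.5 0 0 0 0; 0 -0.3 0 0 0 0; 0 0 0 0 0 0"

```text
time_s: 8.58
position: [0.5244, -0.2962, 0.2253]
tcp_rot: [[-1.0, 0.019, 0.002], [0.019, 1.0, -0.002], [-0.002, -0.002, -1.0]]
force: [-0.3, -0.0, -0.7]
opening: 1.003
grasp_force: 0.0
```

```bash
python3 -c "
from h import *
go(.536,-.298,.045,89)
t=capture('top');s=capture('scene')
r=lambda i,x,y,w,h,k:cv2.resize(i[y:y+h,x:x+w],None,fx=k,fy=k,interpolation=cv2.INTER_CUBIC)
cv2.imwrite('pics/c2.png',np.hstack([np.vstack([r(t,375,170,100,75,4),r(t,200,170,100,75,4)]),np.vstack([r(s,190,200,100,75,4),r(s,300,140,100,75,4)])])[:,:,::-1])
"
```

```text
t 8.5833 turn z -0.0003 shift [-0.234 -0.032  3.606] tilt [ 0.0016 -0.0022 -1.    ] f [-0.3 -0.  -0.7] open 1.002804906145058
```

View pics/c2.png

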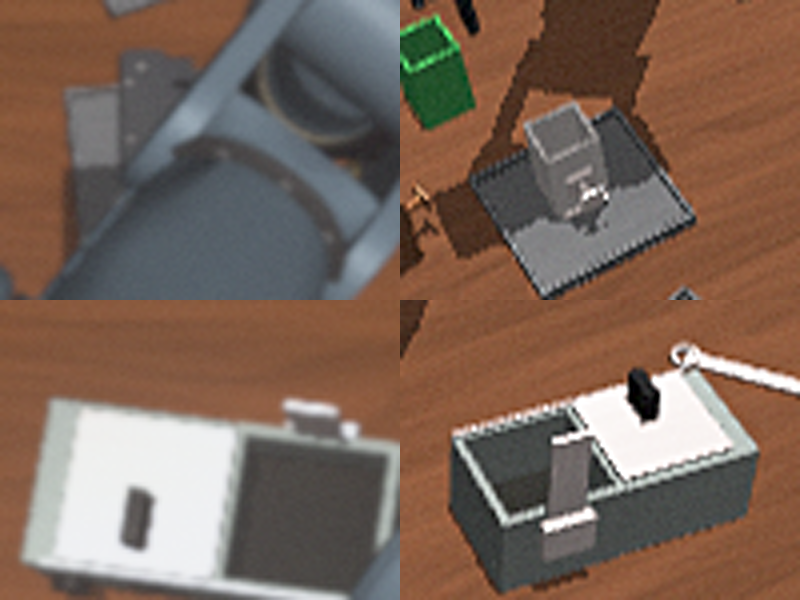

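The cover is fully open and the bowl is empty. The cup stands below the gripper with its tab facing +x.

Emit:
apply_moves:
  plan: "-0.23 -0.03 0.2 0 0 0; 0 0 0.4 0 0 0; 0 0 0.5 0 0 0; 0 0 0.5 0 0 0; 0 0 0.5 0 0 0; 0 0 0.5 0 0 0; 0 0 0.5 0 0 0; 0 0 0.4 0 0 0; 0 0 0.25 0 0 0; 0 0 0 0 0 0"

```text
time_s: 9.52
position: [0.5341, -0.2912, 0.035]
tcp_rot: [[-1.0, 0.014, -0.005], [0.014, 1.0, 0.004], [0.005, 0.004, -1.0]]
force: [-0.4, 1.0, 0.0]
opening: 0.998
grasp_force: 0.0
```

Emit:
apply_moves:
  plan: "0 0 0 0 0 0; 0 0 0 0 0 0; 0 0 0 0 0 0; 0 0 0 0 0 0; 0 0 0 0 0 0; 0 0 0 0 0 0; 0 0 0 0 0 0; 0 0 0 0 0 0; 0 0 0 0 0 0; 0 0 0 0 0 0"
  gripper: -1

```text
time_s: 10.35
position: [0.5358, -0.295, 0.0381]
tcp_rot: [[-1.0, 0.016, 0.001], [0.016, 1.0, -0.001], [-0.001, -0.001, -1.0]]
force: [-0.7, -2.0, 4.3]
opening: 0.534
grasp_force: 29.5
```

```bash
python3 -c "
from h import *
go(.536,-.298,.037,89)
print(bot.read_state()['grasp_force'])"
```

```text
t 10.35 turn z 0.0003 shift [-0.005 -0.059  0.021] tilt [ 7.0e-04 -1.1e-03 -1.0e+00] f [-0.7 -2.   4.3] open 0.53427631037578
29.465929444413632
```

Emit:
apply_moves:
  plan: "0 0 -0.05 0 0 0; 0 0 -0.15 0 0 0; 0 0 -0.3 0 0 0; 0 0 -0.4 0 0 0; 0 0 -0.4 0 0 0; 0 0 -0.4 0 0 0; 0 0 -0.35 0 0 0; 0 0 -0.25 0 0 0; 0 0 -0.1 0 0 0; 0 0 0 0 0 0"

```text
time_s: 11.18
position: [0.5359, -0.2942, 0.1586]
tcp_rot: [[-1.0, 0.015, 0.001], [0.015, 1.0, -0.001], [-0.001, -0.001, -1.0]]
force: [0.4, 0.1, -3.2]
opening: 0.533
grasp_force: 29.5
```

```bash
python3 -c "
from h import *
m=np.array([.502,.120]);X=np.array([.99,-.139])
q=m-.008*X;print(q)
go(*q,.16,82)
t=capture('scene');cv2.imwrite('pics/c3.png',cv2.resize(t[170:290,150:310],None,fx=4,fy=4,interpolation=2)[:,:,::-1])"
```

```text
[0.49408  0.121112]
t 11.1833 turn z 0.0198 shift [ 1.984  8.11  -0.027] tilt [ 1.4e-03 -8.0e-04 -1.0e+00] f [ 0.4  0.1 -3.2] open 0.5331657321801276
```

View pics/c3.png

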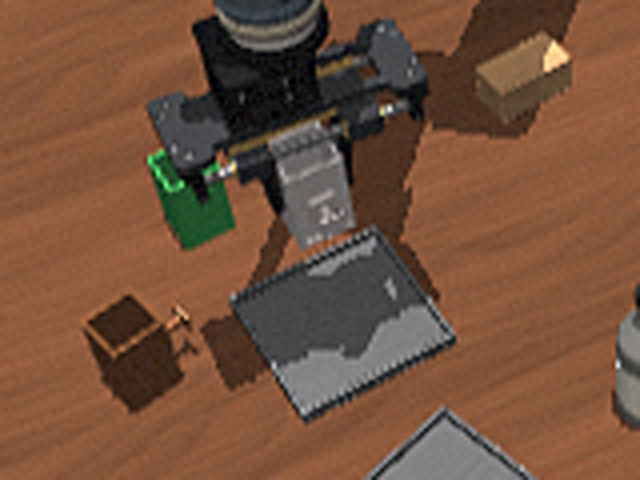

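Emit:
apply_moves:
  plan: "0 0 0 0 0 0.01; 0 0.1 0 0 0 0.01; 0.08 0.25 0 0 0 0; 0.14 0.4 0 0 0 0; 0.16 0.55 0 0 0 0; 0.16 0.55 0 0 0 0; 0.16 0.55 0 0 0 0; 0.16 0.55 0 0 0 0; 0.16 0.55 0 0 0 0; 0.16 0.55 0 0 0 0"

```text
time_s: 12.07
position: [0.5035, -0.083, 0.1566]
tcp_rot: [[-0.99, 0.139, -0.003], [0.139, 0.99, 0.002], [0.003, 0.001, -1.0]]
force: [0.4, -0.8, -2.7]
opening: 0.537
grasp_force: 29.5
```

Emit:
apply_moves:
  plan: "0.16 0.55 0 0 0 0; 0.16 0.55 0 0 0 0; 0.16 0.55 0 0 0 0; 0.16 0.55 0 0 0 0; 0.16 0.55 0 0 0 0; 0.08 0.5 0 0 0 0; 0 0.4 0 0 0 0; 0 0.3 0 0 0 0; 0 0.1 0 0 0 0; 0 0 0 0 0 0"

```text
time_s: 12.9
position: [0.4891, 0.1225, 0.1569]
tcp_rot: [[-0.991, 0.137, -0.002], [0.137, 0.991, 0.0], [0.002, -0.0, -1.0]]
force: [0.1, -0.4, -3.9]
opening: 0.531
grasp_force: 29.5
```

```bash
python3 -c "
from h import *
go(.49408,.121112,.145,82)
r=lambda i,x,y,w,h,k:cv2.resize(i[y:y+h,x:x+w],None,fx=k,fy=k,interpolation=2)
t=capture('scene');u=capture('top');cv2.imwrite('pics/c4.png',np.hstack([r(t,300,110,100,120,4),r(u,220,160,100,120,4)])[:,:,::-1])"
```

```text
t 12.9 turn z 0.0003 shift [-0.102 -0.014  0.238] tilt [-1.8e-03  1.0e-04 -1.0e+00] f [ 0.1 -0.4 -3.9] open 0.5308996641703938
```

View pics/c4.png

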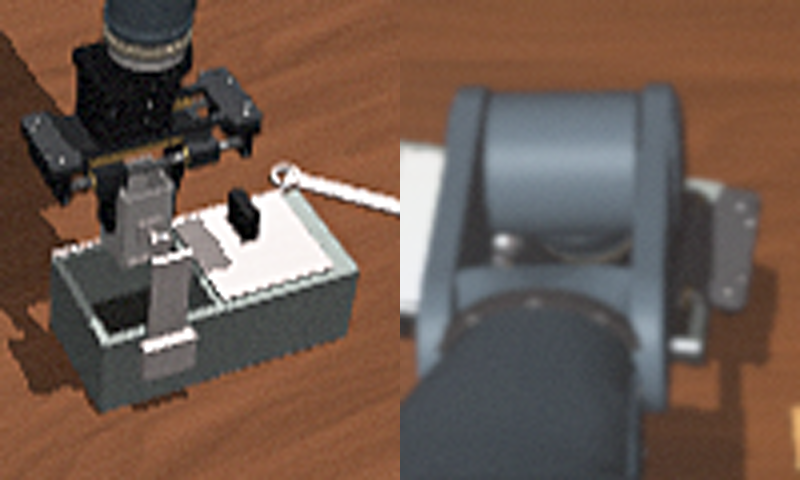

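Emit:
apply_moves:
  plan: "0 0 0.1 0 0 0; 0 0 0.1 0 0 0; 0 0 0.04 0 0 0; -0.15 0 0 0 0 0; -0.15 0 0 0 0 0; -0.1 0 0 0 0 0; -0.05 0 0 0 0 0; -0.05 0 0 0 0 0; 0 0 0 0 0 0"

```text
time_s: 13.75
position: [0.5145, 0.1176, 0.1453]
tcp_rot: [[-0.99, 0.141, -0.002], [0.141, 0.99, -0.0], [0.002, -0.0, -1.0]]
force: [-2.1, 0.2, -3.3]
opening: 0.534
grasp_force: 29.4
```

Emit:
apply_moves:
  plan: "-0.05 0 0 0 0 0; -0.05 0 0 0 0 0; -0.05 0 0 0 0 0; -0.05 0 0 0 0 0; 0 0 0 0 0 0; 0 0 0 0 0 0"

```text
time_s: 14.25
position: [0.5229, 0.1168, 0.1452]
tcp_rot: [[-0.99, 0.141, -0.005], [0.141, 0.99, 0.001], [0.005, 0.0, -1.0]]
force: [-6.0, 2.1, -0.5]
opening: 0.531
grasp_force: 29.5
```

Emit:
apply_moves:
  plan: "-0.05 0 0 0 0 0; -0.05 0 0 0 0 0; -0.05 0 0 0 0 0; -0.03 0 0 0 0 0; 0 0 0 0 0 0; 0 0 0 0 0 0; 0 0 0 0 0 0; 0 0 0 0 0 0"

```text
time_s: 14.92
position: [0.5261, 0.116, 0.1439]
tcp_rot: [[-0.99, 0.141, -0.017], [0.141, 0.99, 0.001], [0.017, -0.001, -1.0]]
force: [-13.5, 1.9, 0.7]
opening: 0.536
grasp_force: 29.4
```

```bash
python3 -c "
from h import *
go(.525,.117,.145,82)
r=lambda i,x,y,w,h,k:cv2.resize(i[y:y+h,x:x+w],None,fx=k,fy=k,interpolation=2)
t=capture('scene');cv2.imwrite('pics/c5.png',r(t,300,120,100,100,6)[:,:,::-1])"
```

```text
t 14.9167 turn z -0.0003 shift [ 0.025  0.018 -0.021] tilt [-0.017   0.0012 -0.9999] f [-13.5   1.9   0.7] open 0.5356434439768794
```

View pics/c5.png

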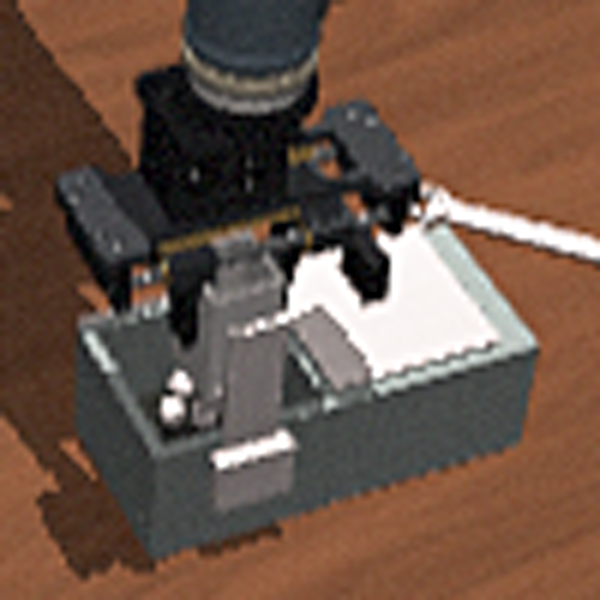

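Emit:
apply_moves:
  plan: "0 0 0 0 0 0; 0 0 0 0 0 0; 0.1 0 0 0 0 0; 0.15 0 0 0 0 0; 0.2 0 0 0 0 0; 0.2 0 -0.05 0 0 0; 0.1 0 -0.15 0 0 0; 0 0 -0.2 0 0 0; 0 0 -0.1 0 0 0; 0 0 0 0 0 0"

```text
time_s: 15.8
position: [0.4999, 0.1202, 0.1732]
tcp_rot: [[-0.99, 0.141, 0.008], [0.141, 0.99, 0.0], [-0.008, 0.001, -1.0]]
force: [-0.6, -0.3, -3.2]
opening: 0.53
grasp_force: 29.5
```

Emit:
apply_moves:
  plan: "0 -0.15 0 0 0 0; 0 -0.3 0 0 0 0; 0 -0.45 0 0 0 0; 0 -0.55 0 0 0 0; 0 -0.55 0 0 0 0; 0 -0.45 0 0 0 0; 0 -0.3 0 0 0 0; 0 -0.15 0 0 0 0; 0 0 0 0 0 0"

```text
time_s: 16.55
position: [0.4766, -0.0252, 0.1705]
tcp_rot: [[-0.99, 0.144, 0.0], [0.144, 0.99, -0.0], [-0.001, -0.0, -1.0]]
force: [-0.2, 0.4, -2.4]
opening: 0.534
grasp_force: 29.5
```

```bash
python3 -c "
from h import *
go(.540,-.298,.16,89)
r=lambda i,x,y,w,h,k:cv2.resize(i[y:y+h,x:x+w],None,fx=k,fy=k,interpolation=2)
t=capture('scene');u=capture('top');cv2.imwrite('pics/c6.png',np.hstack([r(t,290,140,80,100,5),r(u,240,180,80,100,5)])[:,:,::-1])"
```

```text
t 16.55 turn z -0.0202 shift [-1.363 -5.433  0.21 ] tilt [ 5.e-04 -5.e-04 -1.e+00] f [-0.2  0.4 -2.4] open 0.5340273389722576
```

View pics/c6.png

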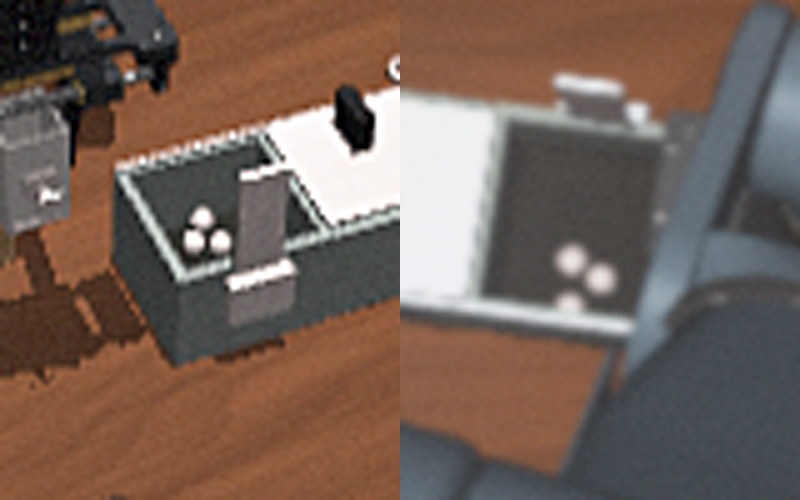

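All three balls are in the bowl (scene view near (331,185)), and the cup's bottom is shut again. Now back to the tray.

Emit:
apply_moves:
  plan: "0 0 0 0 0 -0.01; -0.05 -0.2 0 0 0 -0.01; -0.13 -0.45 0 0 0 0; -0.15 -0.6 0 0 0 0; -0.15 -0.6 0 0 0 0; -0.15 -0.6 0 0 0 0; -0.15 -0.6 0 0 0 0; -0.15 -0.6 0 0 0 0; -0.15 -0.6 0 0 0 0; -0.15 -0.5 0 0 0 0"

```text
time_s: 17.48
position: [0.5344, -0.2627, 0.1703]
tcp_rot: [[-1.0, 0.015, 0.0], [0.015, 1.0, -0.0], [-0.0, -0.0, -1.0]]
force: [0.6, 0.5, -3.3]
opening: 0.533
grasp_force: 29.5
```

Emit:
apply_moves:
  plan: "-0.1 -0.4 0 0 0 0; -0.03 -0.2 0 0 0 0; 0 -0.1 0 0 0 0; 0 0 0.3 0 0 0; 0 0 0.4 0 0 0; 0 0 0.4 0 0 0; 0 0 0.4 0 0 0; 0 0 0.3 0 0 0; 0 0 0.2 0 0 0; 0 0 0 0 0 0"

```text
time_s: 18.32
position: [0.5378, -0.2941, 0.0682]
tcp_rot: [[-1.0, 0.014, -0.005], [0.014, 1.0, 0.004], [0.005, 0.004, -1.0]]
force: [0.0, -0.1, -2.1]
opening: 0.531
grasp_force: 29.5
```

```bash
python3 -c "
from h import *
go(.540,-.298,.038,89)"
```

```text
t 18.3167 turn z 0.0005 shift [-0.045 -0.077  0.604] tilt [-0.0047  0.0042 -1.    ] f [ 0.  -0.1 -2.1] open 0.5313945023464468
```

Emit:
apply_moves:
  plan: "0 -0.05 0.2 0 0 0; 0 0 0.15 0 0 0; 0 0 0.08 0 0 0; 0 0 0.05 0 0 0; 0 0 0.05 0 0 0; 0 0 0 0 0 0; 0 0 0 0 0 0"

```text
time_s: 18.9
position: [0.5394, -0.2996, 0.0442]
tcp_rot: [[-1.0, 0.016, 0.0], [0.016, 1.0, -0.0], [-0.0, -0.0, -1.0]]
force: [-0.2, -0.2, -2.2]
opening: 0.533
grasp_force: 29.5
```

Emit:
apply_moves:
  plan: "0 0 0.04 0 0 0; 0 0 0.04 0 0 0; 0 0 0.03 0 0 0; 0 0 0 0 0 0; 0 0 0 0 0 0"

```text
time_s: 19.32
position: [0.5393, -0.2994, 0.0384]
tcp_rot: [[-1.0, 0.016, -0.0], [0.016, 1.0, 0.0], [0.0, 0.0, -1.0]]
force: [0.7, -0.8, -0.9]
opening: 0.534
grasp_force: 29.5
```

Emit:
apply_moves:
  plan: "0 0 0.03 0 0 0; 0 0 0 0 0 0; 0 0 0 0 0 0"

```text
time_s: 19.57
position: [0.5395, -0.2995, 0.0381]
tcp_rot: [[-1.0, 0.016, 0.0], [0.016, 1.0, -0.0], [-0.0, -0.0, -1.0]]
force: [-2.3, 1.3, 5.0]
opening: 0.528
grasp_force: 29.5
```

On the floor. Release and lift.

Emit:
apply_moves:
  plan: "0 0 0 0 0 0; 0 0 0 0 0 0; 0 0 0 0 0 0; 0 0 0 0 0 0; 0 0 0 0 0 0; 0 0 0 0 0 0; 0 0 0 0 0 0; 0 0 0 0 0 0"
  gripper: 1

```text
time_s: 20.23
position: [0.5394, -0.2995, 0.0369]
tcp_rot: [[-1.0, 0.016, -0.0], [0.016, 1.0, 0.0], [0.0, 0.0, -1.0]]
force: [-0.1, 0.3, 0.9]
opening: 0.976
grasp_force: 0.0
```

Emit:
apply_moves:
  plan: "0 0 -0.1 0 0 0; 0 0 -0.3 0 0 0; 0 0 -0.5 0 0 0; 0 0 -0.6 0 0 0; 0 0 -0.6 0 0 0; 0 0 -0.6 0 0 0; 0 0 -0.5 0 0 0; 0 0 -0.3 0 0 0; 0 0 -0.1 0 0 0; 0 0 0 0 0 0"

```text
time_s: 21.07
position: [0.54, -0.3, 0.2189]
tcp_rot: [[-1.0, 0.016, 0.003], [0.016, 1.0, -0.002], [-0.003, -0.002, -1.0]]
force: [0.4, 0.0, -0.3]
opening: 0.999
grasp_force: 0.0
```

```bash
python3 -c "
from h import *
go(.4925,.238,.22,82)
t=capture('scene');cv2.imwrite('pics/c7.png',cv2.resize(t[200:290,180:300],None,fx=4,fy=4,interpolation=2)[:,:,::-1])"
```

```text
t 21.0667 turn z 0.0197 shift [ 2.439 10.522 -0.021] tilt [ 0.0029 -0.0024 -1.    ] f [ 0.4  0.  -0.3] open 0.9994043057277618
```

View pics/c7.png

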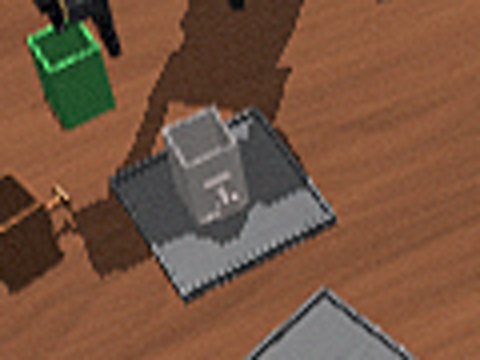

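The cup stands upright on the tray floor, near the centre. Now the cover.

Emit:
apply_moves:
  plan: "0 0 0 0 0 0.01; 0 0.2 0 0 0 0.01; 0.1 0.4 0 0 0 0; 0.15 0.6 0 0 0 0; 0.15 0.65 0 0 0 0; 0.15 0.65 0 0 0 0; 0.15 0.65 0 0 0 0; 0.15 0.65 0 0 0 0; 0.15 0.65 0 0 0 0; 0.15 0.65 0 0 0 0"

```text
time_s: 21.95
position: [0.5161, -0.037, 0.2151]
tcp_rot: [[-0.99, 0.141, -0.004], [0.141, 0.99, 0.001], [0.004, 0.001, -1.0]]
force: [0.2, -0.5, 0.1]
opening: 0.998
grasp_force: 0.0
```

Emit:
apply_moves:
  plan: "0.15 0.65 0 0 0 0; 0.15 0.65 0 0 0 0; 0.15 0.65 0 0 0 0; 0.15 0.65 0 0 0 0; 0.15 0.65 0 0 0 0; 0.15 0.65 0 0 0 0; 0.15 0.65 0 0 0 0; 0.15 0.5 0 0 0 0; 0.1 0.3 0 0 0 0; 0 0 0 0 0 0"

```text
time_s: 22.78
position: [0.4889, 0.2378, 0.2151]
tcp_rot: [[-0.991, 0.137, -0.004], [0.137, 0.991, 0.0], [0.004, -0.0, -1.0]]
force: [0.3, -1.0, -0.3]
opening: 1.0
grasp_force: 0.0
```

```bash
python3 -c "
from h import *
go(.4925,.238,.11,82)"
```

```text
t 22.7833 turn z 0.0004 shift [-0.071  0.013  2.101] tilt [-4.1e-03  2.0e-04 -1.0e+00] f [ 0.3 -1.  -0.3] open 0.9995862278175554
```

Emit:
apply_moves:
  plan: "-0.05 0 0.2 0 0 0; 0 0 0.35 0 0 0; 0 0 0.4 0 0 0; 0 0 0.4 0 0 0; 0 0 0.3 0 0 0; 0 0 0.25 0 0 0; 0 0 0.15 0 0 0; 0 0 0.05 0 0 0; 0 0 0 0 0 0"

```text
time_s: 23.53
position: [0.4931, 0.2337, 0.1109]
tcp_rot: [[-0.99, 0.142, -0.002], [0.142, 0.99, -0.001], [0.002, -0.001, -1.0]]
force: [0.7, 0.5, -0.5]
opening: 1.002
grasp_force: 0.0
```

Emit:
apply_moves:
  plan: "0 0 0 0 0 0; 0 0 0 0 0 0; 0 0 0 0 0 0; 0 0 0 0 0 0; 0 0 0 0 0 0; 0 0 0 0 0 0; 0 0 0 0 0 0; 0 0 0 0 0 0; 0 0 0 0 0 0; 0 0 0 0 0 0"
  gripper: -1

```text
time_s: 24.37
position: [0.4935, 0.2348, 0.1121]
tcp_rot: [[-0.99, 0.141, -0.0], [0.141, 0.99, -0.0], [0.0, -0.0, -1.0]]
force: [0.7, 0.5, -0.7]
opening: 0.325
grasp_force: 0.0
```

Emit:
apply_moves:
  plan: "0 0 0 0 0 0; 0 0 0 0 0 0; 0 0 0 0 0 0; 0 0 0 0 0 0; 0 0 0 0 0 0; 0 0 0 0 0 0"

```text
time_s: 24.87
position: [0.4936, 0.2349, 0.112]
tcp_rot: [[-0.99, 0.141, 0.0], [0.141, 0.99, 0.0], [-0.0, 0.0, -1.0]]
force: [-0.3, 1.6, -0.9]
opening: 0.156
grasp_force: 30.0
```

Emit:
apply_moves:
  plan: "0 -0.1 0 0 0 0; 0 -0.25 0 0 0 0; 0 -0.3 0 0 0 0; 0 -0.3 0 0 0 0; 0 -0.3 0 0 0 0; 0 -0.3 0 0 0 0; 0 -0.3 0 0 0 0; 0 -0.25 0 0 0 0; 0 -0.1 0 0 0 0; 0 0 0 0 0 0"

```text
time_s: 25.7
position: [0.4786, 0.1241, 0.112]
tcp_rot: [[-0.99, 0.142, 0.001], [0.142, 0.99, -0.001], [-0.001, -0.001, -1.0]]
force: [3.4, -2.0, -5.0]
opening: 0.162
grasp_force: 30.0
```

Emit:
apply_moves:
  plan: "0 -0.04 0 0 0 0; 0 -0.04 0 0 0 0; 0 0 0 0 0 0; 0 0 0 0 0 0"

```text
time_s: 26.03
position: [0.4786, 0.1236, 0.112]
tcp_rot: [[-0.99, 0.141, 0.003], [0.141, 0.99, 0.002], [-0.002, 0.003, -1.0]]
force: [4.3, 6.3, -4.9]
opening: 0.164
grasp_force: 30.0
```

Emit:
apply_moves:
  plan: "0 -0.04 0 0 0 0; 0 0 0 0 0 0; 0 0.05 0 0 0 0; 0 0.03 0 0 0 0; 0 0 0 0 0 0; 0 0 0 0 0 0"

```text
time_s: 26.53
position: [0.4786, 0.1241, 0.112]
tcp_rot: [[-0.99, 0.141, 0.002], [0.141, 0.99, 0.0], [-0.002, 0.0, -1.0]]
force: [5.8, 1.1, -6.6]
opening: 0.163
grasp_force: 30.0
```

Emit:
apply_moves:
  plan: "0 0 0 0 0 0; 0 0 0 0 0 0; 0 0 0 0 0 0; 0 0 0 0 0 0; 0 0 0 0 0 0; 0 0 -0.1 0 0 0; 0 0 -0.3 0 0 0; 0 0 -0.5 0 0 0; 0 0 -0.5 0 0 0; 0 0 -0.5 0 0 0"
  gripper: 1

```text
time_s: 27.37
position: [0.4771, 0.1239, 0.2082]
tcp_rot: [[-0.99, 0.141, -0.001], [0.141, 0.99, -0.0], [0.001, -0.0, -1.0]]
force: [0.4, -0.6, 0.7]
opening: 0.832
grasp_force: 0.0
```

Emit:
apply_moves:
  plan: "0 0.3 -0.3 0 0 0; 0 0.5 0 0 0 0; 0 0.6 0 0 0 0; 0 0.6 0 0 0 0; 0 0.6 0 0 0 0; 0 0.5 0 0 0 0; 0 0.3 0 0 0 0; 0 0 0 0 0 0; 0 0 0 0 0 0; 0 0 0 0 0 0"

```text
time_s: 28.2
position: [0.5011, 0.2911, 0.2219]
tcp_rot: [[-0.99, 0.141, -0.001], [0.141, 0.99, -0.001], [0.001, -0.001, -1.0]]
force: [0.9, 0.3, -0.5]
opening: 1.002
grasp_force: 0.0
```

```bash
python3 -c "
from h import *
go(.4925,.238,.11,82)
r=lambda i,x,y,w,h,k:cv2.resize(i[y:y+h,x:x+w],None,fx=k,fy=k,interpolation=2)
t=capture('scene');cv2.imwrite('pics/c8.png',np.vstack([r(t,290,130,130,90,3),r(t,170,190,130,100,3)])[:,:,::-1])"
```

```text
t 28.2 turn z -0.0003 shift [ 0.023 -1.076  2.238] tilt [-0.0011 -0.0012 -1.    ] f [ 0.9  0.3 -0.5] open 1.0023989722727007
```

View pics/c8.png

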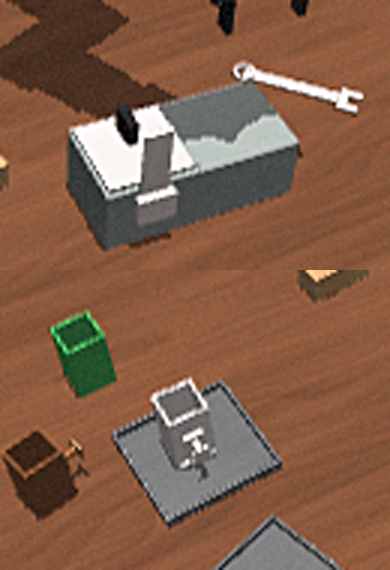

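The cover is shut, the cup stands in its tray with the tab out, and the gripper is clear.

```bash
python3 -c "
from rig import bot
print(bot.hand_in())"
```

```text
the job is handed in; nothing more can be done
None
```

I handed the job in at about 28 s with no verdict returned; by camera and arm readings, all three balls are in the bowl, the cup is upright in its tray with the tab out, and the cover is at its shut stop.

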